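# Fill the cap feeder and set its gate leg

### The job

Fill the cap feeder: tip up the hinged tray so that all five caps slide into the hopper, and lower the tray again. Then pull the spring-loaded gate leg out until its pointer lines up with the marker clip on the scale and, while holding it there, slide the cam lever along the crossbar until it is fully closed. Finish still holding the leg at the mark (the clamp nut is slack, so the closed cam does not carry it yet), and leave the other things on the bench where they are.

Things in the scene. Friction and masses are not known exactly. Their poses are not given: they have to be found in the camera images.
- feeder: the cap feeder, fixed to the bench; origin on the bench under the hopper's centre. x points away from the robot, y along the machine: tray at +y, hopper in the middle (rim 120 mm high, its -y wall 150 mm), leg's guide rail at -y (x = 0, y -100 to -315 mm), scale strip parallel to it at x = -100 mm (45 mm high). Stands turned by up to 0.2 rad
- hopper_in (a point): centre of the hopper's inner floor, 20 mm above the bench; inside 156 x 140 mm. Axes as the feeder
- tip_tray (a joint): tilt of the hinged tray: 0 lying level, 1.4 tipped up fully (the stop). It is damped and sinks back by itself when let go; about 0.35 kg. Tip it past 1.25 rad to be sure that all caps slide out
- tray_hinge (a point): middle of the tray's hinge axis, at the hopper's +y rim, 125 mm above the bench; the axis runs along the feeder's x. The tray (150 x 132 mm, 34 mm deep, aluminium, open towards the hopper) reaches from here to +y
- tray_handle (a point): middle of the tray's black bar handle: round bar 12 mm thick, 124 mm long, along the feeder's x; 178 mm from the hinge axis along the tray and 16 mm above the tray's underside (141 mm above the bench when level); 42 mm free between it and the tray's end wall; held by two side arms 117 mm apart
- cap0: grey plastic screw cap, 28 mm across, 22 mm high, standing in the tray at the start (floor 129 mm above the bench); origin in the centre of its underside
- cap1: grey plastic screw cap, 28 mm across, 22 mm high, standing in the tray at the start (floor 129 mm above the bench); origin in the centre of its underside
- cap2: grey plastic screw cap, 28 mm across, 22 mm high, standing in the tray at the start (floor 129 mm above the bench); origin in the centre of its underside
- cap3: grey plastic screw cap, 28 mm across, 22 mm high, standing in the tray at the start (floor 129 mm above the bench); origin in the centre of its underside
- cap4: grey plastic screw cap, 28 mm across, 22 mm high, standing in the tray at the start (floor 129 mm above the bench); origin in the centre of its underside
- leg_slide (a joint): how far the gate leg is pulled out along its rail, m: 0 home (as at the start), at most 0.11; it moves along the feeder's -y. A spring pulls it home with 2.5 N at 0 and 35 N/m more; it never stays out by itself, also with the cam closed
- crossbar: the leg, taken by its crossbar: aluminium bar along the feeder's x, 140 mm long, 14 mm thick (y), 25 mm high; origin at its centre, 67.5 mm above the bench. Below is the leg's carriage (40 mm wide, top 37 mm above the bench). With the leg home it lies at feeder y = -155 mm, 55 mm from the gate housing (60 mm high). Its +x half is free for fingers on both sides
- leg_pointer (a point): tip of the leg's pointer, on the crossbar's -x end 84 mm from its centre; it is at the mark when its y in the feeder's frame equals that of the marker clip
- mark_clip: small black marker clip, 10 mm wide, with a thin upright fin 30 mm high over the strip, fixed on the scale strip at x = -100 mm, y between -205 and -235 mm in the feeder's frame; origin on the strip's top (45 mm above the bench), in the middle of the clip; axes as the feeder. It shows the length mark
- cam_lever (a joint): how far the cam lever has been slid along the crossbar towards the feeder's -x (towards the robot), m: 0 open, 0.040 fully closed at its stop; starts between 0 and 0.010. It stays where it is left and needs about 3 N to slide
- cam_face (a point): middle of the cam lever's flat +x face, to be pushed; 15 mm to +x of the crossbar's centre at joint 0, leaving 55 mm of bar free beyond it. The lever is a black saddle round the bar, 20 (x) by 42 (y) by 36 mm high, centred 70 mm above the bench, with a small arm on top up to 105 mm. It protrudes 14 mm each side of the bar, so fingers straddling the bar meet it when slid towards -x
- vial: bystander: jar 34 mm across, 62 mm high; origin under its centre
- reagent: bystander: white bottle 60 mm across, 130 mm high; origin under its centre
- tape_roll: bystander: tape roll 64 mm across, 24 mm high; origin under its centre
- beaker: bystander: clear beaker 68 mm across, 80 mm high; origin under its centre
- glove_carton: bystander: cardboard carton 120 x 220 x 80 mm; origin under its centre
- wash_bottle: bystander: white bottle 70 mm across, 160 mm high; origin under its centre

How it is judged:
On the way, in this order (a step that is already met when the one before it is completed fails the run):
1. the tray is tipped up (value of joint tip_tray above 0.7 rad), for 0.1 s.
2. all five caps are in the hopper and the tray is down again (x of cap0 in the frame of hopper_in between -0.082 and 0.082 m and y of cap0 in the frame of hopper_in between -0.074 and 0.074 m and z of cap0 in the frame of hopper_in between -0.01 and 0.085 m and x of cap1 in the frame of hopper_in between -0.082 and 0.082 m and y of cap1 in the frame of hopper_in between -0.074 and 0.074 m and z of cap1 in the frame of hopper_in between -0.01 and 0.085 m and x of cap2 in the frame of hopper_in between -0.082 and 0.082 m and y of cap2 in the frame of hopper_in between -0.074 and 0.074 m and z of cap2 in the frame of hopper_in between -0.01 and 0.085 m and x of cap3 in the frame of hopper_in between -0.082 and 0.082 m and y of cap3 in the frame of hopper_in between -0.074 and 0.074 m and z of cap3 in the frame of hopper_in between -0.01 and 0.085 m and x of cap4 in the frame of hopper_in between -0.082 and 0.082 m and y of cap4 in the frame of hopper_in between -0.074 and 0.074 m and z of cap4 in the frame of hopper_in between -0.01 and 0.085 m and value of joint tip_tray below 0.12 rad), for 0.2 s.
3. the leg is held at the mark with the cam lever still open (y of leg_pointer in the frame of mark_clip between -0.006 and 0.006 m and contact force between the fingers and crossbar above 1 N and value of joint cam_lever below 0.02 m), for 0.2 s.
At the end, for the whole second after the job is handed in: All five caps lie in the hopper, the tray is down (under 0.12 rad), the leg's pointer is within 6 mm of the marker clip's middle, the cam lever is closed (over 35 of its 40 mm) and the fingers still press on the leg with over 1 N, through the last second (all of step 2 and y of leg_pointer in the frame of mark_clip between -0.006 and 0.006 m and contact force between the fingers and crossbar above 1 N and value of joint cam_lever above 0.035 m); the arm keeps its last pose, push and grip.
It fails at once if the cam lever is slid more than 25 mm while the leg is off the mark by over 10 mm (value of joint cam_lever above 0.025 m and (y of leg_pointer in the frame of mark_clip above 0.01 m or y of leg_pointer in the frame of mark_clip below -0.01 m)).
It fails at once if a bystander is moved more than 40 mm (distance of any of vial, reagent, tape_roll, beaker, glove_carton, wash_bottle from where it was at the start of the episode above 0.04 m).
It also fails if it takes over 64 s, if anything falls off the work surface, if the arm or the gripper's body presses on something with over 40 N, if the wrist force passes 120 N, or if a joint passes its speed limit or range.

### The arm

A 6-joint arm with a two-finger parallel gripper is mounted at the origin on the work surface. World frame = base frame: x ahead of the robot, y to its left, z up, the work surface at z = 0. Lengths are in m, angles in rad, forces in N, time in s.
With the tool pointing down it reaches from about 0.375 to 0.975 m from the base axis. Payload 3.8 kg.
Tool frame: the origin (TCP) lies midway between the tips of the shut fingers; the grasp point (between the pads) lies 19 mm behind it; z points along the fingers, y is the direction in which the jaws open and shut (so a half turn about z gives the same grasp; the last joint's range is limited). The gripper opens to 85 mm and grips with 20 to 120 N. Pads are 22 mm wide; open, the fingers measure 114 mm over their backs; the gripper's body (76 mm by 85 mm) begins 54 mm behind the grasp point. The pads swing forward as they close: fully open they stand 13 mm farther back than shut.
Start: joints at [-1.27, 0.264, 1.604, -0, 1.274, -0.037], TCP at [0.224, -0.637, 0.231] pointing down, gripper open.
Joint ranges: [-2.63, 2.63], [-0.94, 2.18], [0.31, 2.57], [-1.31, 4.45], [0, 2.66], [-2.55, 2.55]. Speed limits (rad/s): [2.57, 2.57, 3.14, 3.14, 3.14, 3.14].

### API

Orientations are given as a rotation vector (axis times angle).
In Python, from workcell import bot gives the robot as it stands. The module is installed in compiled form; this text tells all that it offers.
- The arm moves only by the tool move_arm, never from a script. Its argument "steps" is a list of rows, each a list of 5 numbers: the shift along the tool's x, y, z in mm, then the turn about the tool's z in degrees, then the opening in per cent of the stroke, from 0 (shut) to 100 (fully open). In form: [[tx, ty, tz, turn, claw], ...]. A call has 1 to 20 rows; each row is the pose to reach, as a shift and turn from the pose commanded when the call began, along the tool's axes at that moment; what a row does not reach only later rows make up. A row lasts 1/10 s, in which the tool goes at most 50 mm and 8.59 degrees, less where a joint would pass 70% of its speed; a pose out of reach is approached as far as the arm can. A call with a gripper value outside its range is refused whole. The fingers move at their own pace and stop on an object; "newtons" is the grip in N (left out, the last holds). Time passes only in rows, so rows that repeat a pose let the fingers close. It gives the time, the measured TCP pose, the force and the opening at its end, in the units of the state.
- bot.read_state(): the state, without advancing time (a new reading comes with each control period).
- bot.read_camera(name): name is "side" or "top"; returns a dict with "pixels" (420x560x3 uint8, red, green, blue), "depth" (420x560 float32, m along the optical axis (not along the pixel's ray), 0 where there is no reading), "fovy" (degrees; the focal length in pixels is half the picture's height over the tangent of half this angle, whatever the lens; pixels are square), "cx", "cy" (the principal point, pixels), "xyz" and "attitude" of the camera in the world. Camera axes: x right, y up, looking along -z (the intrinsics and any distortion apply to the point x, -y, -z); pixel columns grow to the right and rows downward; lengths in m; the calibration is good to about 2 mm. A picture is of the moment at which its call begins.
- bot.finish_job(): hands the job in, once; it reports no verdict.
The state is a dict: "time": time; "q": joint angles; "joint_vel": joint speeds; "joint_torque": joint torques, N m; "tool_pos": TCP position; "tcp_rot": TCP orientation; "wrist_force": force on the tool from outside, world axes, zero at the start; "torque": the same for the moment, N m; "width": opening from 0.0 (shut) to 1.0 (fully open).
Only numpy, scipy, OpenCV 4.12 (cv2) and the standard library are available. Lean on these libraries where they do the work, as an engineer would, in place of code of your own. Each camera call takes 0.05 s, during which the arm holds its last target.

## Working session

There is one attempt and no reset: what is moved stays moved. The work goes in short steps, Python scripts to look and compute and a tool call to move; the robot and the scene stay as the last step left them, time stands still between calls to the robot, and variables do not carry over. Pictures are saved under pics/ and viewed, and the job is handed in when it is done.

Besides the shell and the picture viewer there is one more tool, called after "Request:" as a command line: name --pt "numbers of a row" for each row, then --argument value for the rest. move_arm: Moves the arm, as the interface text tells. Its arguments: {"type":"object","properties":{"steps":{"type":"array","items":{"type":"array","items":{"type":"number"}}},"newtons":{"type":"number"}},"required":["steps"]}

```bash
mkdir -p pics; cat > h.py <<'E'
import numpy as np, cv2
from scipy.spatial.transform import Rotation as R
from workcell import bot
E
python3 - <<'E'
from h import *
s=bot.read_state()
print(s)
for n in ("top","side"):
    c=bot.read_camera(n)
    print(n,{k:v for k,v in c.items() if k not in("pixels","depth")})
    cv2.imwrite(f"pics/{n}0.png",c["pixels"][:,:,::-1])
    np.savez(f"{n}0.npz",**c)
E
```

```text
{'time': 0.0, 'q': array([-1.26989697e+00,  2.64754911e-01,  1.60536599e+00, -8.27123703e-06,
        1.27370066e+00, -3.68693500e-02]), 'joint_vel': array([-5.20056000e-04, -7.73247140e-04, -3.65584213e-04,  1.42490213e-03,
        6.12160194e-04,  4.83438934e-05]), 'joint_torque': array([-3.23981048e-04, -5.15117955e+01, -3.67317045e+01, -2.36595561e-04,
        1.28605514e-02, -1.62966950e-05]), 'tool_pos': array([ 0.22348285, -0.6361598 ,  0.22996517]), 'tcp_rot': array([-3.09471917e+00, -5.27679867e-01,  4.72843834e-04]), 'wrist_force': array([-0.65533783,  0.16302449,  0.71185192]), 'torque': array([ 0.00220284,  0.00615729, -0.05449313]), 'width': 1.0005094814851883}
top {'fovy': 46.37703351211208, 'cx': 279.78934297054116, 'cy': 210.61458539623226, 'xyz': array([ 0.47898818, -0.01610364,  1.76850543]), 'attitude': array([ 0.02105204, -0.041506  , -1.59325969])}
side {'fovy': 49.330156229551875, 'cx': 283.79193163652144, 'cy': 201.8952846235224, 'xyz': array([0.23221313, 1.01205444, 0.81417567]), 'attitude': array([ 0.22738605, -1.39883407, -2.53497221])}
```

View pics/top0.png

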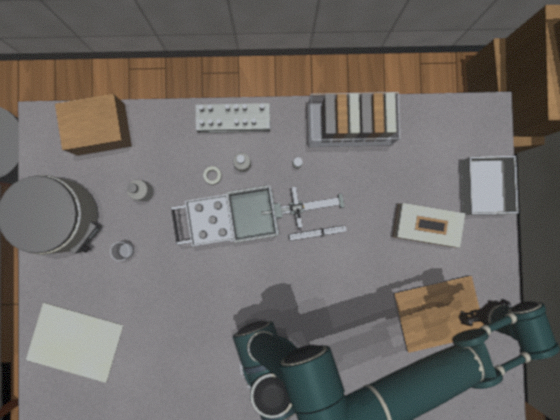

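View pics/side0.png

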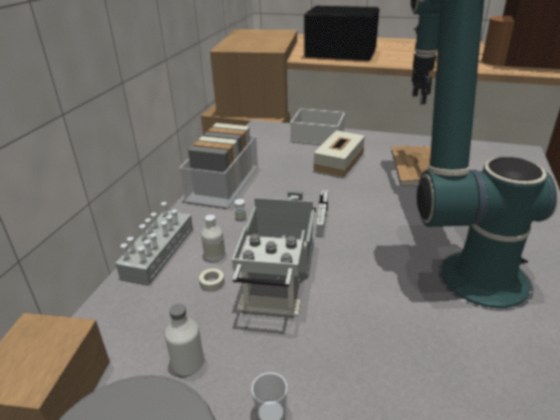

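```bash
cat >> h.py <<'E'
def cast(c,u,v,z=None,d=None):
    # pixel -> world; at plane z or at depth d
    f=210/np.tan(np.radians(c["fovy"])/2)
    u=np.asarray(u,float);v=np.asarray(v,float)
    r=np.stack([(u-c["cx"])/f,-(v-c["cy"])/f,-np.ones_like(u)],-1)
    M=R.from_rotvec(c["attitude"]).as_matrix()
    w=r@M.T
    if d is not None: return c["xyz"]+w*np.asarray(d)[...,None]
    t=(z-c["xyz"][2])/w[...,2]
    return c["xyz"]+w*t[...,None]
def proj(c,p):
    f=210/np.tan(np.radians(c["fovy"])/2)
    M=R.from_rotvec(c["attitude"]).as_matrix()
    q=(np.asarray(p,float)-c["xyz"])@M
    return np.stack([c["cx"]+f*q[...,0]/-q[...,2],c["cy"]-f*q[...,1]/-q[...,2]],-1)
def load(n): return dict(np.load(n+".npz"))
def crop(c,x0,x1,y0,y1,k,name):
    im=cv2.resize(c["pixels"][y0:y1,x0:x1,::-1],None,fx=k,fy=k,interpolation=cv2.INTER_CUBIC)
    cv2.imwrite("pics/"+name,im)
E
python3 - <<'E'
from h import *
c=load("top0"); crop(c,165,360,145,260,4,"topcrop0.png")
s=load("side0"); crop(s,200,350,170,330,4,"sidecrop0.png")
# height map summary
v,u=np.mgrid[0:420,0:560]; P=cast(c,u,v,d=c["depth"])
np.save("P0.npy",P)
for (x,y) in [(300,100),(255,213),(210,215),(178,225),(297,207),(320,203),(320,233),(150,220)]:
    print(x,y,P[y,x].round(4))
E
```

```text
300 100 [ 0.9501 -0.1227  0.0024]
255 213 [0.5415 0.0488 0.0241]
210 215 [0.5345 0.1953 0.1285]
178 225 [0.5053 0.3263 0.0058]
297 207 [ 0.5561 -0.0976  0.0975]
320 203 [ 0.5723 -0.1842  0.0176]
320 233 [ 0.4653 -0.1788  0.0448]
150 220 [0.5255 0.4259 0.0065]
```

View pics/topcrop0.png

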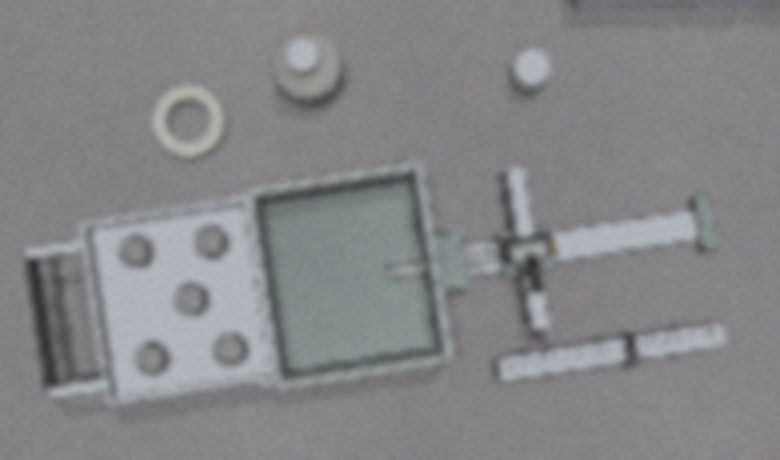

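View pics/sidecrop0.png

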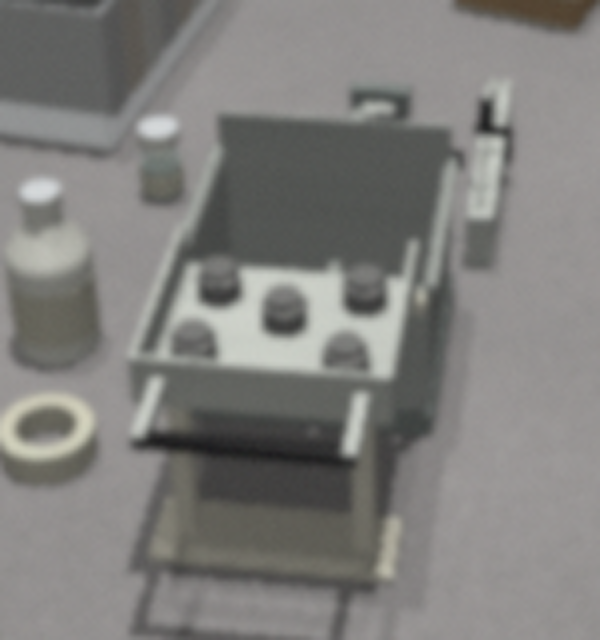

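```bash
python3 - <<'E'
from h import *
c=load("top0"); P=np.load("P0.npy"); px=c["pixels"].astype(int); g=px.mean(2)
v,u=np.mgrid[0:420,0:560]
# strip: region near
m=(abs(P[...,2]-0.045)<0.008)&(u>285)&(u<355)&(v>222)&(v<245)
q=cast(c,u[m],v[m],z=0.045)[:,:2]
r=cv2.minAreaRect(q.astype(np.float32)*1000);print("strip",m.sum(),r)
ln=cv2.fitLine(q.astype(np.float32),cv2.DIST_HUBER,0,.01,.01).ravel();print(ln, "yaw",np.arctan2(-ln[0],ln[1]) if ln[1]>0 else np.arctan2(ln[0],-ln[1]))
# rail
m=(u>303)&(u<340)&(v>195)&(v<213)&(g>150)
q=cast(c,u[m],v[m],z=0.02)[:,:2]
ln=cv2.fitLine(q.astype(np.float32),cv2.DIST_HUBER,0,.01,.01).ravel();print("rail",ln,"yaw",np.arctan2(-ln[0],ln[1]) if ln[1]>0 else np.arctan2(ln[0],-ln[1]))
# handle
m=(u>168)&(u<184)&(v>203)&(v<247)&(g<60)
q=cast(c,u[m],v[m],z=0.147)[:,:2]
r=cv2.minAreaRect(q.astype(np.float32)*1000);print("handle",m.sum(),r, cv2.boxPoints(r).round(0).tolist())
# tray+hopper rect by high z
m=(P[...,2]>0.1)&(u>165)&(u<285)&(v>180)&(v<250)
print("z pct",np.percentile(P[...,2][m],[5,50,95]))
np.set_printoptions(linewidth=250)
print("clip gray"); print(g[224:242,310:335].astype(int))
print("z mm"); print((P[226:240,312:332,2]*1000).astype(int))
E
```

```text
strip 310 ((466.14300537109375, -169.28665161132812), (28.2440128326416, 199.61585998535156), 9.615647315979004)
[ 0.13510822 -0.99083084  0.46755227 -0.16914883] yaw 0.13552268
rail [ 0.1365511  -0.990633    0.5707565  -0.18764143] yaw 0.13697906
handle 28 ((503.5937194824219, 308.0947265625), (93.34294891357422, 3.249756097793579), 7.887557029724121) [[457.0, 303.0], [458.0, 300.0], [550.0, 313.0], [550.0, 316.0]]
z pct [0.11644429 0.13025558 0.1584598 ]
clip gray
[[128 129 132 129 132 131 133 128 134 134 136 133 132 130 135 133 132 135 135 131 133 132 130 130 131]
 [127 131 131 132 132 131 129 131 127 131 134 131 134 131 129 133 133 132 129 127 131 132 126 121 123]
 [131 133 132 133 132 133 128 129 130 131 129 132 133 131 131 134 129 127 126 122 121 121 110 106 117]
 [130 131 132 132 128 129 128 128 127 122 116 115 122 123 123 125 121 117 117 123 123 123 123 124 135]
 [132 130 130 122 121 123 121 121 120 109 100  90  90 101 118 125 126 130 135 149 158 150 152 157 160]
 [123 121 117 108 105 111 116 124 122 120 106  85  70  97 136 154 153 156 154 165 170 161 163 168 162]
 [119 121 1
[... 1693 characters left out ...]
75  50  42  44  39  38  46  47  44]
 [ 39  54  38  40  47  43  45  45  44  46  48  44  43  46  48  42  44  38  40  44]
 [ 42  44  42  45  49  47  46  49  44  46  46  48  41  46  45  42  42  36  55  46]
 [ 44  41  42  51  38  39  44  41  37  47  48  51  38  43  -2   6   0   0  -7  -7]
 [ 44  41  49  44  44  46  44  -5   2  33  50  50  46  -5  -3   3  -6  -2   6  -2]
 [ 41   4   1   1   2  -9   0  -5 -10  25  46   0   1   0   1  -3  -1  -3  -6   4]
 [  0  -1   4  -1   2   5   0   6  -2   9  -5   8  -6   1   3  -3   0  -2 -10 -11]
 [  0   0  -2  -2   6   0  -3  -2  -3   4  -5   2   4   1  -3   2  -1  -1   6   1]
 [ -4   5  -2   1  -3   7  -4   0  -2  -3  -6  -1  -1   4  -1   3   5  -1   3  -5]]
```

```bash
python3 - <<'E'
from h import *
c=load("top0"); P=np.load("P0.npy"); px=c["pixels"].astype(int); g=px.mean(2)
a=0.136; B=np.array([[np.cos(a),np.sin(a)],[-np.sin(a),np.cos(a)]])
F=lambda p:(np.asarray(p)[...,:2]@B.T*1000)
v,u=np.mgrid[0:420,0:560]
# hopper interior: floor
m=(abs(P[...,2]-0.02)<0.012)&(u>228)&(u<280)&(v>185)&(v<243)
n,l,st,_=cv2.connectedComponentsWithStats(m.astype(np.uint8)); k=1+np.argmax(st[1:,4]); m=l==k
f=F(cast(c,u[m],v[m],z=0.02)); print("floor",m.sum(),np.percentile(f,[1,99],axis=0),f.mean(0))
# profile along row bands: gray along feeder y at fx=540 for z=.12
def profile(z,fx,fys,w=0):
    out=[]
    pts=np.array([[x,y] for y in fys for x in fx])/1000@B
    uv=proj(c,np.c_[pts,np.full(len(pts),z)]).astype(np.float32)
    s=cv2.remap(c["pixels"].astype(np.float32).mean(2),uv[:,0].copy(),uv[:,1].copy(),cv2.INTER_LINEAR).ravel()
    return s.reshape(len(fys),len(fx)).mean(1)
fy=np.arange(-110,100,4)
print("rim"); print([(int(y),int(s)) for y,s in zip(fy,profile(.12,[500,520,560,580],fy))])
fy=np.arange(210,262,2)
print("handle z.141"); print([(int(y),int(s)) for y,s in zip(fy,profile(.141,np.arange(500,581,8),fy))])
fy=np.arange(-205,-140,2)
print("crossbar z.08"); print([(int(y),int(s)) for y,s in zip(fy,profile(.08,np.arange(575,605,4),fy))])
fy=np.arange(-265,-215,2)
print("clip z.075 upper"); print([(int(y),int(s)) for y,s in zip(fy,profile(.075,[430,435,440,445,450],fy))])
print("clip z.045 near"); print([(int(y),int(s)) for y,s in zip(fy,profile(.045,[430,433],fy))])
E
```

```text
floor 1702 [[463.89150458 -84.48969001]
 [617.78508847  53.53132938]] [540.72114983 -14.853194  ]
rim
[(-110, 135), (-106, 132), (-102, 127), (-98, 124), (-94, 133), (-90, 141), (-86, 117), (-82, 91), (-78, 107), (-74, 126), (-70, 136), (-66, 138), (-62, 139), (-58, 139), (-54, 139), (-50, 139), (-46, 138), (-42, 138), (-38, 137), (-34, 137), (-30, 137), (-26, 137), (-22, 136), (-18, 136), (-14, 135), (-10, 135), (-6, 134), (-2, 136), (2, 134), (6, 135), (10, 134), (14, 134), (18, 133), (22, 134), (26, 134), (30, 134), (34, 134), (38, 130), (42, 118), (46, 96), (50, 97), (54, 134), (58, 159), (62, 167), (66, 176), (70, 180), (74, 174), (78, 160), (82, 147), (86, 150), (90, 156), (94, 156), (98, 154)]
handle z.141
[(210, 126), (212, 125), (214, 120), (216, 111), (218, 101), (220, 92), (222, 88), (224, 90), (226, 97), (228, 102), (230, 101), (232, 93), (234, 79), (236, 66), (238, 59), (240, 62), (242, 73), (244, 89), (246, 106), (248, 120), (250, 128), (252, 130), (254, 130), (256, 130), (258, 130), (260, 130)]
crossbar z.08
[(-205, 129), (-203, 129), (-201, 129), (-199, 129), (-197, 1
[... 343 characters left out ...]
43, 130), (-141, 130)]
clip z.075 upper
[(-265, 158), (-263, 156), (-261, 154), (-259, 154), (-257, 153), (-255, 149), (-253, 138), (-251, 119), (-249, 99), (-247, 85), (-245, 82), (-243, 93), (-241, 111), (-239, 130), (-237, 146), (-235, 156), (-233, 161), (-231, 163), (-229, 163), (-227, 161), (-225, 159), (-223, 156), (-221, 153), (-219, 152), (-217, 153)]
clip z.045 near
[(-265, 156), (-263, 152), (-261, 149), (-259, 143), (-257, 136), (-255, 122), (-253, 108), (-251, 93), (-249, 88), (-247, 89), (-245, 100), (-243, 115), (-241, 132), (-239, 144), (-237, 150), (-235, 155), (-233, 157), (-231, 158), (-229, 159), (-227, 159), (-225, 158), (-223, 157), (-221, 156), (-219, 156), (-217, 156)]
```

```bash
cat >> h.py <<'E'
YAW=0.136
Bf=np.array([[np.cos(YAW),np.sin(YAW)],[-np.sin(YAW),np.cos(YAW)]])
F0=np.array([.5405,-.016])
def w(fx,fy): # feeder (m) -> world xy
    return (np.array([fx,fy])+F0)@Bf
def fe(p): return np.asarray(p)[...,:2]@Bf.T-F0
def delta(p,yaw=None):
    s=bot.read_state(); M=R.from_rotvec(s["tcp_rot"]).as_matrix()
    d=M.T@(np.asarray(p)-s["tool_pos"])*1000
    t=0
    if yaw is not None:
        y0=np.arctan2(M[1,0],M[0,0]); t=-np.degrees((yaw-y0+np.pi)%(2*np.pi)-np.pi)
    return d.round(1),round(float(t),1)
E
python3 - <<'E'
from h import *
print(fe([.5034,.3086]))
print(delta([.45,-.3,.25],YAW)); print(delta([.5034,.3086,.25],YAW));print(delta([.5034,.3086,.2],YAW))
print(R.from_rotvec(bot.read_state()["tcp_rot"]).as_matrix().round(3))
E
```

```text
[9.20692767e-05 2.53498915e-01]
(array([ 325.1, -242.2,  -19.4]), 11.6)
(array([ 577.2, -798.7,  -18.2]), 11.6)
(array([ 577.2, -798.6,   31.8]), 11.6)
[[ 0.943  0.331 -0.001]
 [ 0.331 -0.943  0.002]
 [ 0.    -0.002 -1.   ]]
```

Request:
move_arm --pt "325 -242 -19 11.6 45" --pt "325 -242 -19 11.6 45" --pt "325 -242 -19 11.6 45" --pt "325 -242 -19 11.6 45" --pt "325 -242 -19 11.6 45" --pt "325 -242 -19 11.6 45" --pt "325 -242 -19 11.6 45" --pt "577 -799 -18 11.6 45" --pt "577 -799 -18 11.6 45" --pt "577 -799 -18 11.6 45" --pt "577 -799 -18 11.6 45" --pt "577 -799 -18 11.6 45" --pt "577 -799 -18 11.6 45" --pt "577 -799 -18 11.6 45" --pt "577 -799 -18 11.6 45" --pt "577 -799 -18 11.6 45" --pt "577 -799 -18 11.6 45" --pt "577 -799 -18 11.6 45" --pt "577 -799 -18 11.6 45" --pt "577 -799 -18 11.6 45" --newtons 20

```text
time: 2.1
tool_pos: [0.5015, 0.2998, 0.2488]
tcp_rot: [3.134, 0.213, -0.001]
wrist_force: [1.9, -0.6, 1.7]
width: 0.449
```

```bash
python3 - <<'E'
from h import *
s=bot.read_state(); print(s["tool_pos"],s["q"].round(2),s["width"],s["time"],fe(s["tool_pos"]),s["joint_vel"].round(3))
print(R.from_rotvec(s["tcp_rot"]).as_matrix().round(3))
c=bot.read_camera("side"); crop(c,200,350,150,330,3,"s1.png")
c=bot.read_camera("top"); crop(c,140,300,170,270,4,"t1.png")
print(delta([.5034,.3086,.121],YAW))
E
```

```text
[0.50147906 0.29981293 0.24880177] [ 0.5   0.08  1.78 -0.    1.28  1.93] 0.4494696030231019 2.1 [-0.0030025   0.24505343] [ 0.725  0.573 -0.611 -0.006  0.026  0.723]
[[ 0.991  0.135 -0.   ]
 [ 0.135 -0.991 -0.   ]
 [-0.     0.    -1.   ]]
(array([  2.6,  -4.8, 127.4]), 0.3)
```

View pics/s1.png

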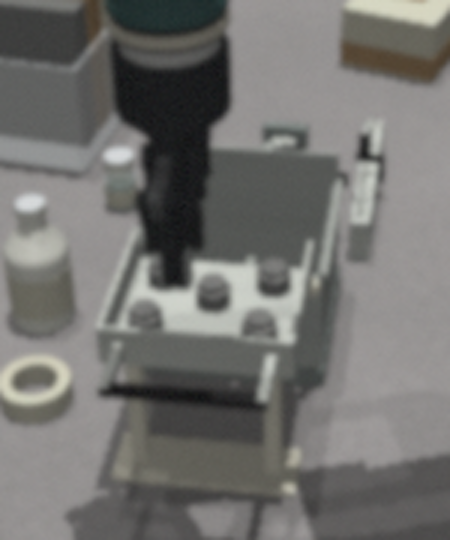

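View pics/t1.png

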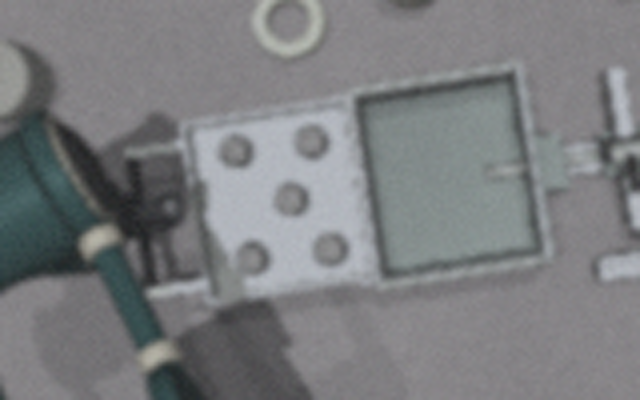

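```bash
python3 - <<'E'
from h import *
s=bot.read_state(); print(s["tool_pos"],s["time"],delta([.5034,.3086,.121],YAW))
c=load("side0"); g=c["pixels"].mean(2); v,u=np.mgrid[0:420,0:560]
m=(g<50)&(u>230)&(u<292)&(v>272)&(v<288)
f=fe(cast(c,u[m],v[m],z=.141)); print(m.sum(),f.mean(0),f.min(0),f.max(0))
E
```

```text
[0.50158682 0.30316905 0.24834538] 2.2 (array([  2.6,  -4.8, 127.4]), 0.3)
207 [-0.0023104   0.25460907] [-0.05336723  0.24622598] [0.05363193 0.26234047]
```

Request:
move_arm --pt "0 0 30 0 45" --pt "0 0 50 0 45" --pt "0 0 50 0 45" --pt "0 0 50 0 45"

```text
time: 2.6
tool_pos: [0.5016, 0.297, 0.1989]
tcp_rot: [3.134, 0.212, -0.002]
wrist_force: [0.5, 0.3, 0.5]
width: 0.448
```

```bash
python3 - <<'E'
from h import *
s=bot.read_state(); print(s["tool_pos"],s["time"],delta([.5034,.3086,.121],YAW),s["joint_vel"].round(3))
E
```

```text
[0.50155536 0.29695999 0.19887046] 2.6 (array([  3.5, -11.3,  77.9]), -0.1) [ 0.001 -0.018 -0.037  0.001 -0.004  0.002]
```

Request:
move_arm --pt "3.5 -11.3 0 0 45" --pt "3.5 -11.3 20 0 45" --pt "3.5 -11.3 45 0 45" --pt "3.5 -11.3 65 0 45" --pt "3.5 -11.3 78 0 45" --pt "3.5 -11.3 78 0 45"

```text
time: 3.2
tool_pos: [0.5033, 0.3093, 0.1201]
tcp_rot: [3.134, 0.212, -0.003]
wrist_force: [-1.0, 0.5, 0.3]
width: 0.448
```

```bash
python3 - <<'E'
from h import *
s=bot.read_state(); print(s["tool_pos"],s["time"],delta([.5034,.3086,.121],YAW),s["joint_vel"].round(3))
c=bot.read_camera("side"); crop(c,200,350,200,330,4,"s2.png")
E
```

```text
[0.50325164 0.30931122 0.12010527] 3.2 (array([ 0. ,  0.7, -0.9]), -0.0) [-0.002 -0.021 -0.03  -0.001  0.019 -0.003]
```

View pics/s2.png

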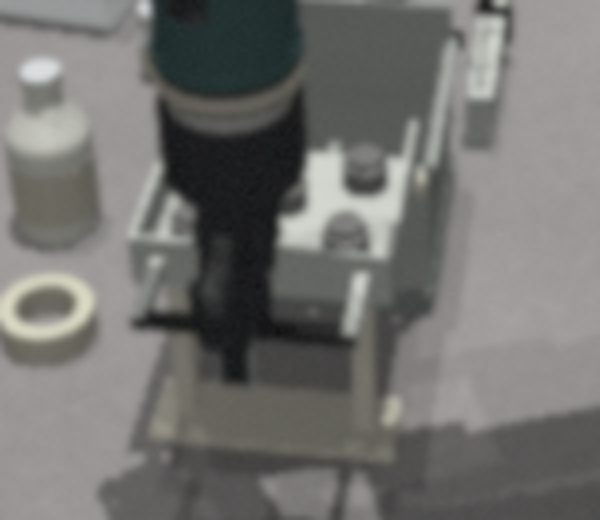

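Request:
move_arm --pt "0 0 0 0 0" --pt "0 0 0 0 0" --pt "0 0 0 0 0" --pt "0 0 0 0 0" --pt "0 0 0 0 0" --pt "0 0 0 0 0" --pt "0 0 0 0 0" --newtons 20

```text
time: 3.95
tool_pos: [0.5051, 0.3098, 0.123]
tcp_rot: [-3.133, -0.212, -0.004]
wrist_force: [-0.3, -1.3, 6.3]
width: 0.13
```

```bash
python3 - <<'E'
from h import *
s=bot.read_state(); print(s["tool_pos"],s["time"],s["wrist_force"],s["width"]*85, fe(s["tool_pos"]))
# arc deltas in tool frame (tool y=-feeder y, tool z = down): handle at tilt th
r=np.hypot(.178,.016);a0=np.arctan2(.016,.178)
for th in np.linspace(0,1.36,18):
    y=r*np.cos(a0+th)-.178; z=r*np.sin(a0+th)-.016
    print(round(th,2),[round(-y*1000,1),round(-z*1000,1)])
E
```

```text
[0.5051332  0.30978855 0.12300767] 3.95 [-0.30184678 -1.30427377  6.31815315] 11.061492886671786 [0.00197041 0.25444151]
0.0 [np.float64(-0.0), np.float64(-0.0)]
0.08 [np.float64(1.8), np.float64(-14.2)]
0.16 [np.float64(4.8), np.float64(-28.2)]
0.24 [np.float64(8.9), np.float64(-41.9)]
0.32 [np.float64(14.1), np.float64(-55.2)]
0.4 [np.float64(20.3), np.float64(-68.1)]
0.48 [np.float64(27.5), np.float64(-80.4)]
0.56 [np.float64(35.7), np.float64(-92.1)]
0.64 [np.float64(44.8), np.float64(-103.1)]
0.72 [np.float64(54.7), np.float64(-113.4)]
0.8 [np.float64(65.5), np.float64(-122.8)]
0.88 [np.float64(76.9), np.float64(-131.4)]
0.96 [np.float64(89.0), np.float64(-139.0)]
1.04 [np.float64(101.7), np.float64(-145.6)]
1.12 [np.float64(114.9), np.float64(-151.2)]
1.2 [np.float64(128.4), np.float64(-155.7)]
1.28 [np.float64(142.3), np.float64(-159.1)]
1.36 [np.float64(156.4), np.float64(-161.4)]
```

Request:
move_arm --pt "0 2 -14 0 0" --pt "0 5 -28 0 0" --pt "0 9 -42 0 0" --pt "0 14 -55 0 0" --pt "0 20 -68 0 0" --pt "0 27.5 -80 0 0" --pt "0 36 -92 0 0" --pt "0 45 -103 0 0" --pt "0 45 -103 0 0"

```text
time: 4.85
tool_pos: [0.511, 0.267, 0.2277]
tcp_rot: [-3.129, -0.211, -0.007]
wrist_force: [-1.3, 8.5, 5.4]
width: 0.131
```

```bash
python3 - <<'E'
from h import *
s=bot.read_state(); print(s["tool_pos"],s["time"],s["wrist_force"],s["width"]*85, fe(s["tool_pos"]))
c=bot.read_camera("side"); crop(c,180,360,130,330,3,"s3.png")
E
```

```text
[0.51098123 0.26703264 0.22774496] 4.85 [-1.27143348  8.54657747  5.44171513] 11.177412110708092 [0.00196755 0.21128751]
```

View pics/s3.png

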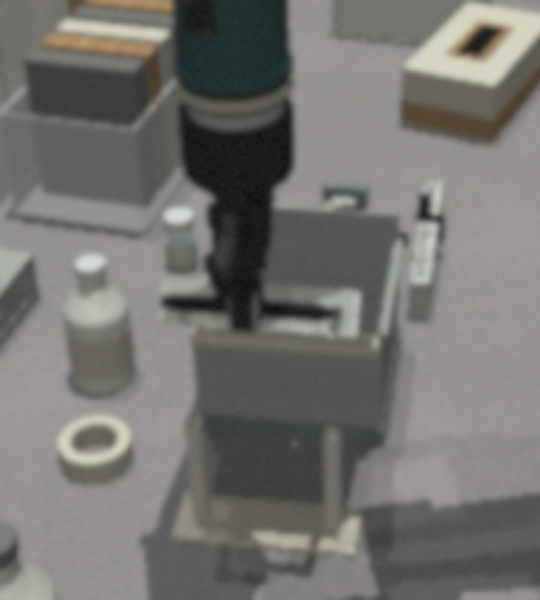

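Request:
move_arm --pt "0 10 -10 0 0" --pt "0 20.5 -20 0 0" --pt "0 32 -28.5 0 0" --pt "0 44 -36 0 0" --pt "0 57 -42.5 0 0" --pt "0 70 -48 0 0" --pt "0 83.5 -52.5 0 0" --pt "0 97 -56 0 0" --pt "0 108 -58 0 0" --pt "0 108 -58 0 0" --pt "0 108 -58 0 0" --pt "0 108 -58 0 0" --pt "0 108 -58 0 0"

```text
time: 6.2
tool_pos: [0.5258, 0.1586, 0.285]
tcp_rot: [-3.133, -0.212, -0.008]
wrist_force: [0.3, 1.8, 9.3]
width: 0.128
```

```bash
python3 - <<'E'
from h import *
s=bot.read_state(); print(s["tool_pos"],s["time"],s["wrist_force"],s["width"]*85, fe(s["tool_pos"]))
c=bot.read_camera("side"); crop(c,180,360,130,330,3,"s4.png")
c=bot.read_camera("top"); crop(c,160,360,140,270,4,"t4.png")
E
```

```text
[0.52583231 0.15864557 0.28501398] 6.2 [0.33591528 1.76439902 9.31288109] 10.880492931248485 [0.00198625 0.10188773]
```

View pics/s4.png

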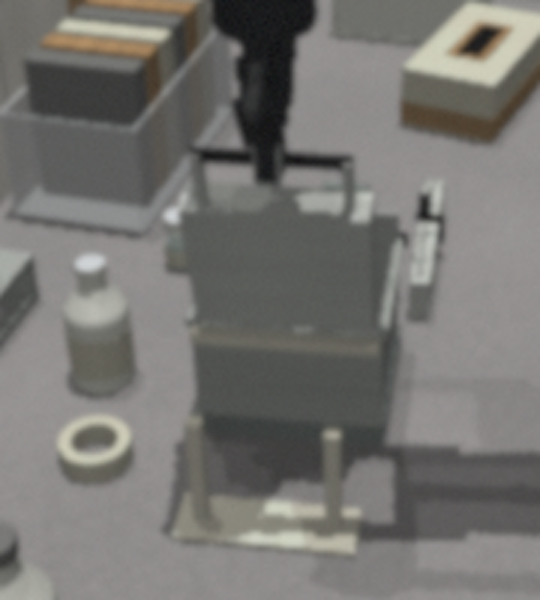

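View pics/t4.png

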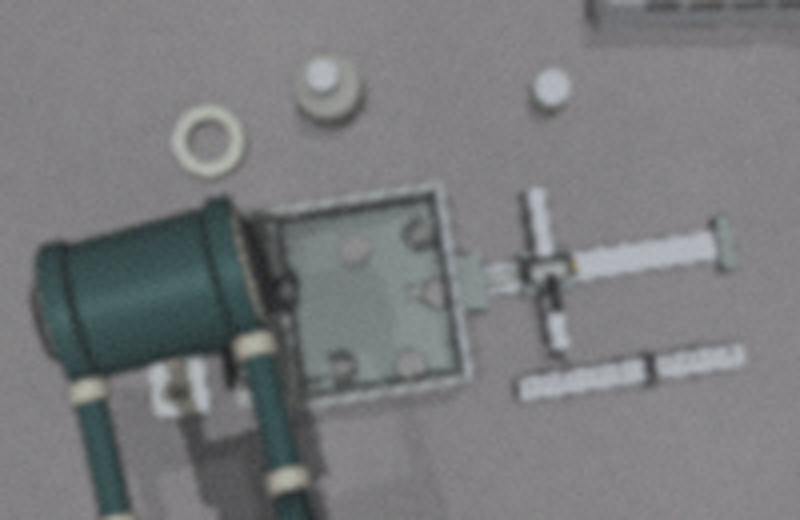

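Request:
move_arm --pt "0 -11 2 0 0" --pt "0 -25 5.5 0 0" --pt "0 -38 10 0 0" --pt "0 -51 15.5 0 0" --pt "0 -64 22 0 0" --pt "0 -76 29.5 0 0" --pt "0 -87.5 38 0 0" --pt "0 -98 47.5 0 0" --pt "0 -108 58 0 0" --pt "0 -117 69 0 0" --pt "0 -125.5 80.5 0 0" --pt "0 -133 93 0 0" --pt "0 -139 106 0 0" --pt "0 -144 119 0 0" --pt "0 -148 133 0 0" --pt "0 -151 147 0 0" --pt "0 -153 160 0 0" --pt "0 -153 160 0 0"

```text
time: 8.1
tool_pos: [0.5034, 0.3094, 0.1203]
tcp_rot: [3.134, 0.212, -0.002]
wrist_force: [4.1, 1.2, -1.6]
width: 0.13
```

```bash
python3 - <<'E'
from h import *
s=bot.read_state(); print(s["tool_pos"],s["time"],s["wrist_force"],s["width"]*85, fe(s["tool_pos"]))
E
```

```text
[0.50337997 0.30944716 0.12029013] 8.1 [ 4.10370721  1.16305468 -1.61076787] 11.013333889105143 [1.87087594e-04 2.54340966e-01]
```

Request:
move_arm --pt "0 0 0 0 45" --pt "0 0 0 0 45" --pt "0 0 0 0 45" --pt "0 0 0 0 45" --pt "0 0 -30 0 45" --pt "0 0 -70 0 45" --pt "0 0 -110 0 45" --pt "0 0 -130 0 45" --pt "0 0 -130 0 45"

```text
time: 9.0
tool_pos: [0.506, 0.3107, 0.2573]
tcp_rot: [-3.131, -0.212, -0.012]
wrist_force: [0.1, 0.1, 0.3]
width: 0.449
```

```bash
python3 - <<'E'
from h import *
s=bot.read_state(); print(s["tool_pos"],s["time"],s["wrist_force"],s["width"]*85)
c=bot.read_camera("side"); crop(c,180,360,130,330,3,"s5.png"); np.savez("side5.npz",**c)
c=bot.read_camera("top"); np.savez("top5.npz",**c); crop(c,270,370,180,255,8,"t5.png")
E
```

```text
[0.50595771 0.31067795 0.25728255] 9.0 [0.070654   0.14935175 0.33363833] 38.176851792879695
```

View pics/s5.png

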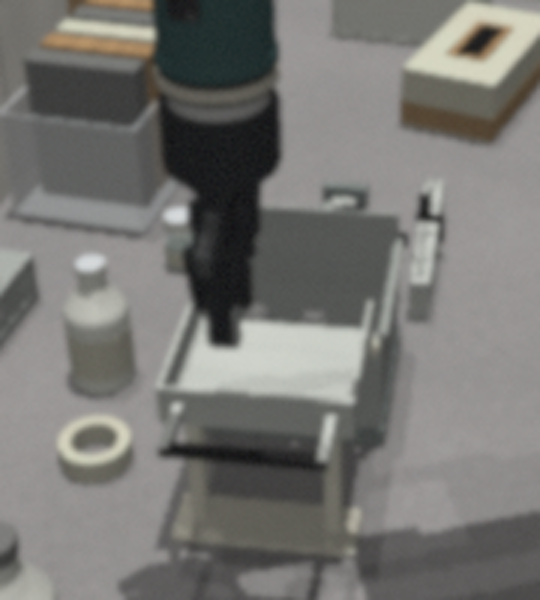

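View pics/t5.png

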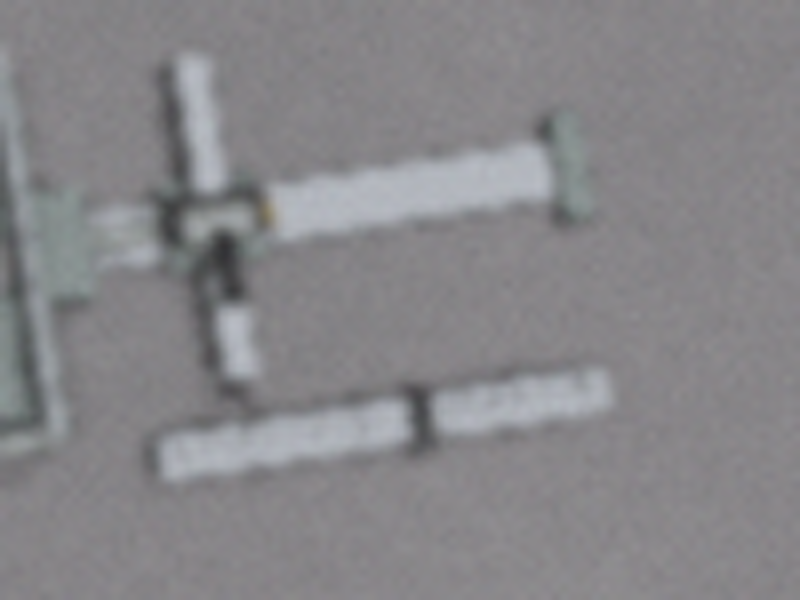

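```bash
python3 - <<'E'
from h import *
c=load("top5")
def at(x,y,z,o=(270,180),k=8): # crop px center -> original
    return cast(c,o[0]+(x+.5)/k-.5,o[1]+(y+.5)/k-.5,z=z)
for n,x,y,z in [("bar +x end",192,57,.08),("bar -x end",241,375,.08),("pointer",240,385,.07),("cam +x face top",213,190,.088),("fin top?",416,385,.075),("clip mid",422,415,.045),("clip near",425,440,.045),("rail end",575,165,.03),("strip L",162,460,.045),("strip R",608,385,.045)]:
    print(n,(fe(at(x,y,z))*1000).round(1))
# subpixel centroid of clip dark across fin per-row
g=c["pixels"].astype(float).mean(2)
v,u=np.mgrid[0:420,0:560]
for (z,x0,x1,y0,y1,dark) in [(.075,-.106,-.09,-.26,-.2,1),(.075,-.1,-.09,-.26,-.2,1),(.045,-.112,-.104,-.26,-.2,1),(.08,.03,.065,-.185,-.14,0),(.08,-.065,-.045,-.185,-.14,0)]:
    f=fe(cast(c,u,v,z=z)); m=(f[...,0]>x0)&(f[...,0]<x1)&(f[...,1]>y0)&(f[...,1]<y1)
    y=f[...,1][m]; gg=g[m]; wt=np.clip(120-gg,0,None) if dark else np.clip(gg-145,0,None)
    print(z,dark,(y*wt).sum()/wt.sum())
E
```

```text
bar +x end [  69.2 -156.5]
bar -x end [ -69.7 -155.5]
pointer [ -73.9 -154.9]
cam +x face top [  10.6 -155.9]
fin top? [ -85.9 -229.8]
clip mid [ -99.6 -233.2]
clip near [-110.7 -232.7]
rail end [  -1.1 -319.9]
strip L [-101.  -117.1]
strip R [ -99.6 -316.2]
0.075 1 -0.2298736018175754
0.075 1 -0.2300292970839428
0.045 1 -0.2318638253910596
0.08 0 -0.15635656116267302
0.08 0 -0.15633988550652275
```

```bash
python3 - <<'E'
from h import *
p=w(.046,-.156); print(p)
print(delta([*p,.20],YAW),delta([*p,.052],YAW))
c=load("top5"); 
for n,x,y,z in [("vial",297.5,162.5,.06),("reagent",242,161,.1)]: print(n,fe(cast(c,x,y,z=z)))
E
```

```text
[ 0.60440436 -0.09089345]
(array([ 45.8, 410.2,  52.2]), -0.0) (array([ 45.7, 410.3, 200.2]), -0.0)
vial [ 0.15253749 -0.18479141]
reagent [0.18216519 0.0045929 ]
```

Request:
move_arm --pt "46 410 0 0 45" --pt "46 410 0 0 45" --pt "46 410 0 0 45" --pt "46 410 0 0 45" --pt "46 410 0 0 45" --pt "46 410 0 0 45" --pt "46 410 0 0 45" --pt "46 410 0 0 45" --pt "46 410 0 0 45" --pt "46 410 0 0 45" --pt "46 410 50 0 45" --pt "46 410 70 0 45" --pt "46 410 70 0 45" --pt "46 410 70 0 45" --pt "46 410 70 0 45"

```text
time: 10.6
tool_pos: [0.6059, -0.0897, 0.1841]
tcp_rot: [3.134, 0.215, 0.004]
wrist_force: [-0.0, -0.5, 1.2]
width: 0.451
```

```bash
python3 - <<'E'
from h import *
s=bot.read_state(); print(s["tool_pos"],s["time"],s["q"].round(2),s["joint_vel"].round(3),fe(s["tool_pos"]))
p=w(.046,-.156);print(delta([*p,.052],YAW))
c=bot.read_camera("side"); crop(c,180,360,80,280,3,"s6.png")
c=bot.read_camera("top"); np.savez("top6.npz",**c); crop(c,210,370,150,255,5,"t6.png")
E
```

```text
[ 0.60587631 -0.08968927  0.18405922] 10.6 [-0.19  0.18  1.8   0.    1.16  1.25] [-0.008 -0.008 -0.014 -0.001 -0.002 -0.002] [ 0.04762162 -0.15500651]
(array([ -2. ,   0.9, 132.1]), 0.0)
```

View pics/s6.png

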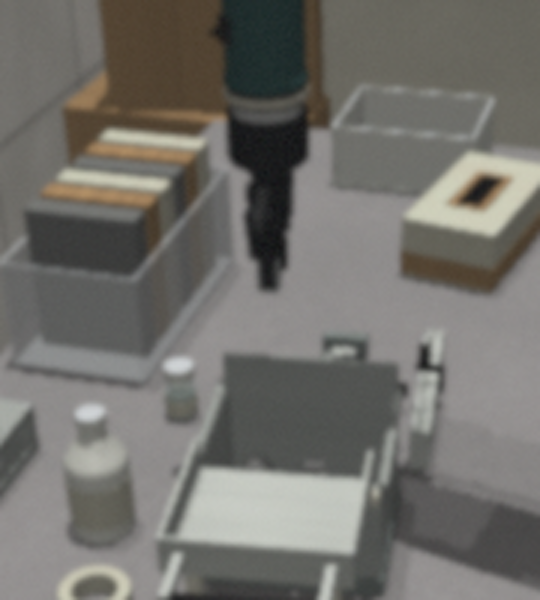

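View pics/t6.png

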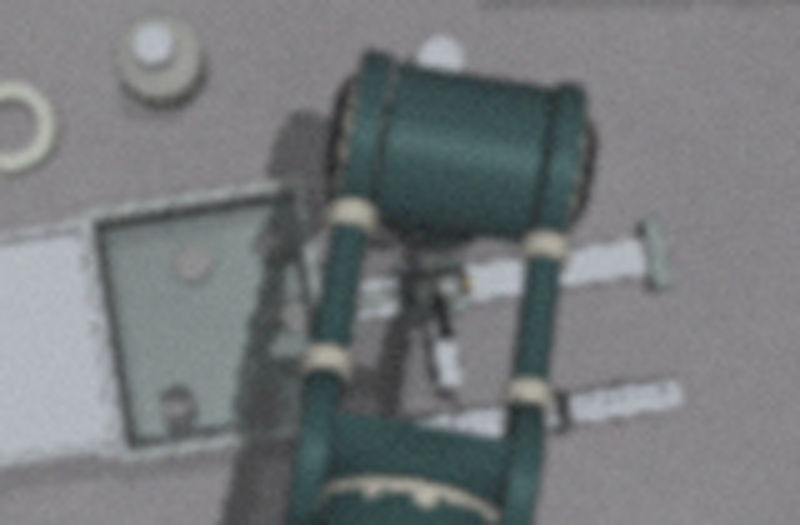

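Request:
move_arm --pt "-2 1 30 0 45" --pt "-2 1 60 0 45" --pt "-2 1 90 0 45" --pt "-2 1 105 0 45" --pt "-2 1 120 0 45" --pt "-2 1 132 0 45" --pt "-2 1 132 0 45" --pt "-2 1 132 0 45"

```text
time: 11.5
tool_pos: [0.6035, -0.092, 0.0509]
tcp_rot: [3.134, 0.212, 0.001]
wrist_force: [0.1, 1.0, -0.0]
width: 0.445
```

```bash
python3 - <<'E'
from h import *
s=bot.read_state(); print(s["tool_pos"],s["time"],s["wrist_force"],s["joint_vel"].round(3),fe(s["tool_pos"]))
c=bot.read_camera("side"); crop(c,180,360,80,280,3,"s7.png")
c=bot.read_camera("top"); np.savez("top7.npz",**c); crop(c,210,370,150,255,5,"t7.png")
E
```

```text
[ 0.60353843 -0.09195579  0.05086612] 11.5 [ 0.05124129  0.95993789 -0.0018485 ] [-0.002 -0.011 -0.011  0.     0.001  0.001] [ 0.04499803 -0.15693512]
```

View pics/t7.png

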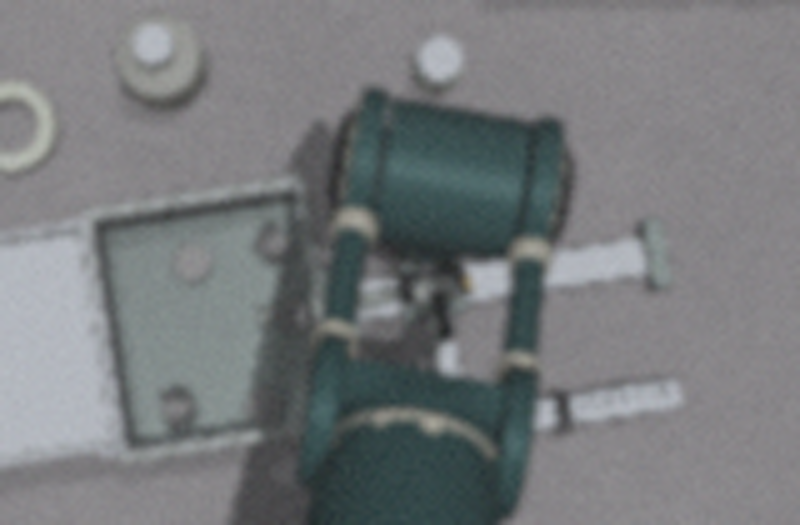

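View pics/s7.png

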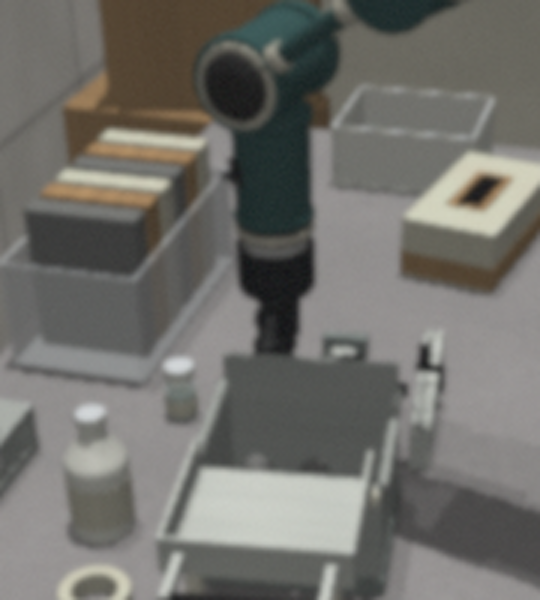

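Request:
move_arm --pt "0 0 0 0 24" --pt "0 0 0 0 24" --pt "0 0 0 0 24" --pt "0 10 0 0 24" --pt "0 20 0 0 24" --pt "0 30 0 0 24" --pt "0 40 0 0 24" --pt "0 50 0 0 24" --pt "0 60 0 0 24" --pt "0 68 0 0 24" --pt "0 72 0 0 24" --pt "0 72 0 0 24" --pt "0 72 0 0 24" --newtons 60

```text
time: 12.9
tool_pos: [0.6127, -0.1634, 0.0502]
tcp_rot: [-3.134, -0.212, -0.0]
wrist_force: [-0.3, 4.3, 2.5]
width: 0.239
```

```bash
python3 - <<'E'
from h import *
s=bot.read_state(); print(s["tool_pos"],s["time"],s["wrist_force"],s["width"]*85,s["joint_vel"].round(3),fe(s["tool_pos"]))
c=bot.read_camera("side"); np.savez("side8.npz",**c);crop(c,260,340,160,230,8,"s8.png")
c=bot.read_camera("top"); np.savez("top8.npz",**c); crop(c,250,370,170,255,6,"t8.png")
E
```

```text
[ 0.61270762 -0.16335889  0.0502034 ] 12.9 [-0.28137743  4.25383224  2.53479901] 20.318828394247028 [ 0.005 -0.001  0.002 -0.001  0.     0.001] [ 0.04440164 -0.22892208]
```

View pics/t8.png

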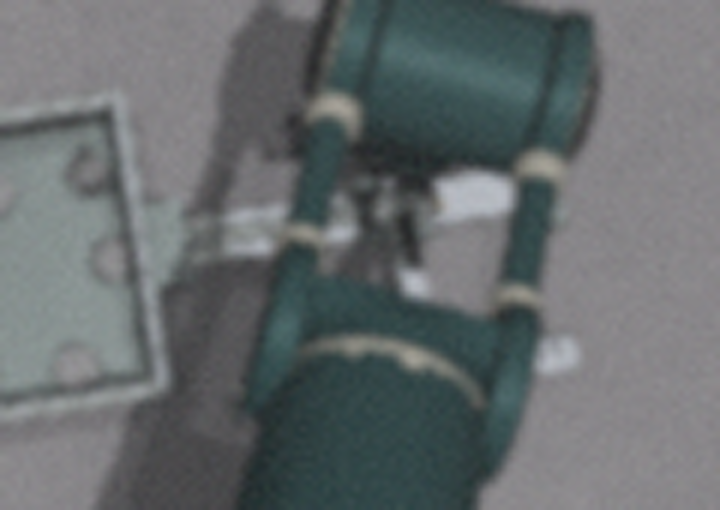

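View pics/s8.png

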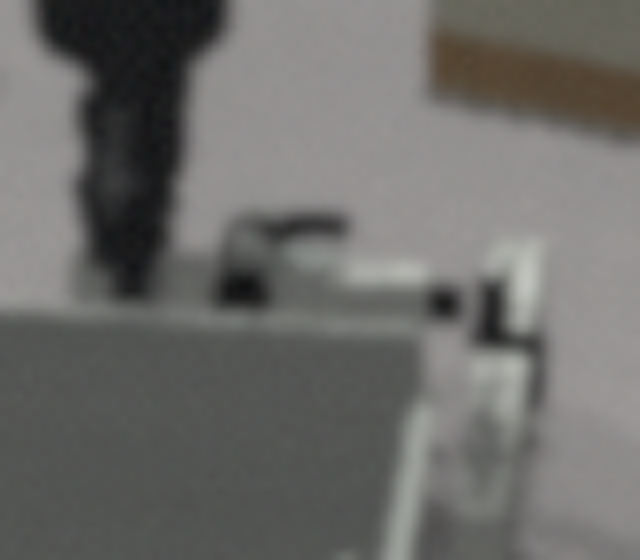

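```bash
python3 - <<'E'
from h import *
c=load("side8")
k=8
def cr(p): return ((p-np.array([260,160])+.5)*k-.5).round(0)
for y in (-.216,-.2257,-.2308,-.236):
    q=lambda x,z: cr(proj(c,np.array([*w(x,y),z])))
    print(y,"ptr",q(-.079,.0675),q(-.084,.0675),"bar -x end top",q(-.07,.08),"bot",q(-.07,.055),"fin top/bot at -.1",q(-.1,.075),q(-.1,.045),"-.112",q(-.112,.075),q(-.112,.045))
# top view check of bar -x half pixel visible: white bar near crop (415,285)/6
t=load("top8"); g=t["pixels"].astype(float).mean(2); v,u=np.mgrid[0:420,0:560]
f=fe(cast(t,u,v,z=.08)); m=(f[...,0]>-.055)&(f[...,0]<-.045)&(f[...,1]>-.25)&(f[...,1]<-.2)
y=f[...,1][m]; wt=np.clip(g[m]-140,0,None); print("bar y top view",(y*wt).sum()/wt.sum(),m.sum())
E
```

```text
-0.216 ptr [451. 319.] [464. 320.] bar -x end top [428. 290.] bot [428. 345.] fin top/bot at -.1 [506. 306.] [504. 371.] -.112 [537. 308.] [535. 373.]
-0.2257 ptr [453. 306.] [466. 307.] bar -x end top [431. 277.] bot [430. 332.] fin top/bot at -.1 [508. 293.] [506. 358.] -.112 [539. 295.] [537. 360.]
-0.2308 ptr [455. 299.] [467. 300.] bar -x end top [432. 271.] bot [431. 325.] fin top/bot at -.1 [509. 286.] [507. 351.] -.112 [540. 288.] [538. 353.]
-0.236 ptr [456. 292.] [469. 293.] bar -x end top [433. 264.] bot [432. 318.] fin top/bot at -.1 [510. 279.] [508. 344.] -.112 [541. 281.] [539. 346.]
bar y top view -0.22716973115281358 41
```

Request:
move_arm --pt "0 2.5 0 0 24" --pt "0 4.5 0 0 24" --pt "0 4.5 0 0 24" --pt "0 4.5 0 0 24"

```text
time: 13.4
tool_pos: [0.6133, -0.1674, 0.0502]
tcp_rot: [-3.134, -0.213, -0.0]
wrist_force: [0.2, 4.7, 2.7]
width: 0.239
```

```bash
python3 - <<'E'
from h import *
s=bot.read_state(); print(s["tool_pos"],s["time"],s["wrist_force"],s["width"]*85,s["joint_vel"].round(3),fe(s["tool_pos"]))
c=bot.read_camera("side"); np.savez("side9.npz",**c);crop(c,290,335,170,215,14,"s9.png")
t=bot.read_camera("top"); np.savez("top9.npz",**t); crop(t,300,350,205,245,14,"t9.png")
for n in ("top5","top8","top9"):
    t=load(n); g=t["pixels"].astype(float).mean(2); v,u=np.mgrid[0:420,0:560]
    f=fe(cast(t,u,v,z=.08))
    for a,b in ((-.055,-.045),(-.05,-.04)):
        m=(f[...,0]>a)&(f[...,0]<b)&(f[...,1]>-.25)&(f[...,1]<-.13)
        if n!="top5": m&=f[...,1]<-.2
        y=f[...,1][m]; wt=np.clip(g[m]-150,0,None); print(n,"bar y",(y*wt).sum()/wt.sum(),(wt>0).sum())
E
```

```text
[ 0.61327709 -0.1673708   0.05023533] 13.4 [0.24954486 4.6777728  2.66385473] 20.323468002955366 [ 0.001 -0.001  0.002  0.001  0.001  0.   ] [ 0.04442192 -0.23297415]
top5 bar y -0.15615301614543187 11
top5 bar y -0.15677852509360238 9
top8 bar y -0.22674274552837567 10
top8 bar y -0.2261218689771125 10
top9 bar y -0.23095490484267742 9
top9 bar y -0.23012409933866732 12
```

View pics/s9.png

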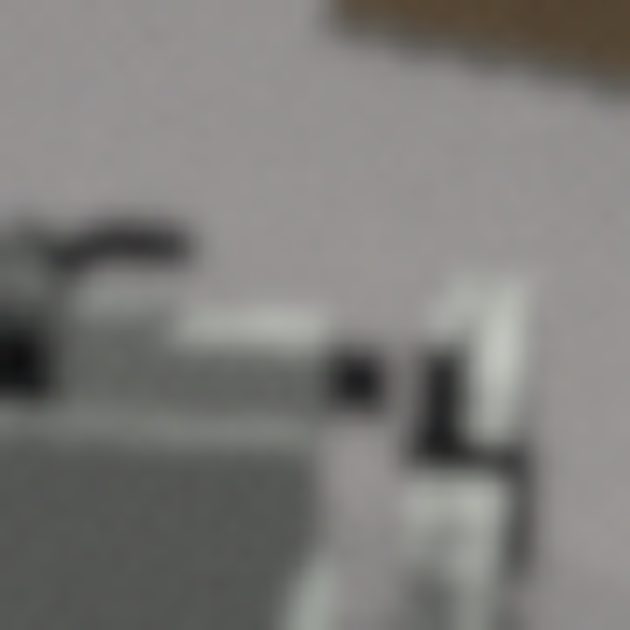

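View pics/t9.png

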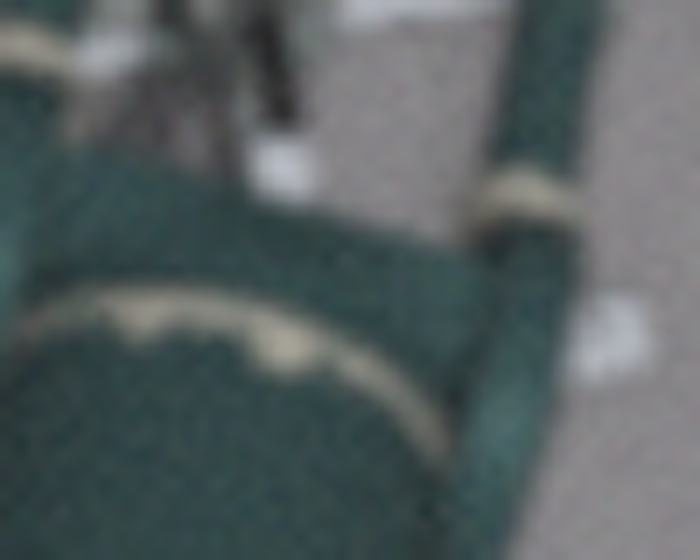

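```bash
python3 - <<'E'
from h import *
c=load("side9"); g=c["pixels"].mean(2).astype(int); np.set_printoptions(linewidth=250)
print(g[186:206,306:332])
v,u=np.mgrid[0:420,0:560]; P=cast(c,u,v,d=c["depth"]); f=fe(P)
print("fy mm");print((f[186:206,306:332,1]*1000).astype(int))
print("z mm");print((P[186:206,306:332,2]*1000).astype(int))
print("fx mm");print((f[186:206,306:332,0]*1000).astype(int))
E
```

```text
[[147 147 148 147 147 148 146 147 148 149 149 149 148 148 147 148 148 148 148 149 148 149 148 146 147 148]
 [147 147 147 148 147 147 146 147 148 148 149 147 148 147 149 147 148 148 148 148 147 148 147 147 146 146]
 [146 147 147 148 147 148 147 148 148 149 149 149 149 149 148 148 150 150 150 149 150 150 148 147 147 147]
 [146 147 147 147 147 146 147 147 148 147 149 149 149 149 147 150 155 157 156 156 158 156 153 149 148 148]
 [147 148 149 149 149 148 148 148 147 149 148 148 148 148 148 152 162 165 163 166 169 164 154 148 148 148]
 [150 153 155 156 156 155 154 152 148 148 146 148 148 147 153 160 168 170 171 174 177 165 152 148 146 147]
 [161 164 168 171 170 169 164 155 148 147 147 147 147 148 154 164 165 165 170 181 180 164 149 148 147 147]
 [162 164 168 171 171 170 164 148 139 138 140 142 143 143 148 156 154 154 171 186 185 163 147 146 147 147]
 [141 142 146 148 151 151 143 126 113 113 117 126 132 129 124 126 125 141 170 190 186 163 148 146 149 147]
 [114 115 116 120 124 123 116  95  75  76  83 103 119 112  93  83  92 126 169 190 184 161 146 145 147 148]
 [102 100 103 101 103 104  96 
[... 7820 characters left out ...]
105 -107 -107 -110 -114 -117 -121]
 [ -62  -65  -68  -71  -73  -76  -79  -61  -65  -68  -71  -74  -83  -87  -90  -93  -96  -99 -102 -105 -108 -112 -111 -114 -118 -121]
 [ -62  -65  -68  -71  -73  -76  -79  -62  -65  -69  -72  -75  -84  -87  -90  -93  -97  -99 -103 -106 -109 -112 -111 -115 -118 -121]
 [ -63  -65  -68  -71  -74  -76  -79  -62  -65  -69  -72  -76  -79  -82  -90  -93  -97 -100 -103 -106 -109 -112 -112 -115 -118 -122]
 [ -62  -65  -68  -71  -74  -77  -79  -63  -67  -70  -73  -76  -79  -88  -91  -94  -97 -100 -103 -106 -109 -113 -112 -116 -119 -122]
 [ -63  -65  -68  -71  -73  -76  -79  -64  -67  -70  -73  -77  -80  -88  -92  -94  -98 -101 -104 -107 -109 -112 -113 -116 -119 -123]]
```

Request:
move_arm --pt "0 1.7 0 0 24" --pt "0 1.7 0 0 24" --pt "0 1.7 0 0 24" --pt "0 1.7 0 0 24"

```text
time: 13.9
tool_pos: [0.6135, -0.1692, 0.0502]
tcp_rot: [-3.134, -0.213, -0.0]
wrist_force: [-0.4, 5.1, 2.7]
width: 0.241
```

```bash
cat > chk.py <<'E'
from h import *
def chk(n):
    s=bot.read_state(); print(s["tool_pos"],s["time"],s["wrist_force"].round(2),s["torque"].round(2),s["width"]*85,fe(s["tool_pos"]))
    c=bot.read_camera("side"); np.savez(f"side{n}.npz",**c);crop(c,260,340,160,230,8,f"s{n}.png")
    v,u=np.mgrid[0:420,0:560]; P=cast(c,u,v,d=c["depth"]); f=fe(P); z=P[...,2]; x=f[...,0];y=f[...,1]
    base=(c["depth"]>0)&(y>-.245)&(y<-.19)
    fin=base&(abs(x+.0925)<.005)&(z>.054)&(z<.074)
    bar=base&(x<-.045)&(x>-.063)&(z>.058)&(z<.076)
    ptr=base&(x<-.069)&(x>-.079)&(z>.06)&(z<.076)
    for k,m in (("fin",fin),("bar front",bar),("ptr",ptr)): print(k,m.sum(),(np.median(y[m])*1000).round(1),(y[m].mean()*1000).round(1))
E
python3 - <<'E'
from chk import *
chk(10)
E
```

```text
[ 0.61351899 -0.16915949  0.05024694] 13.9 [-0.4   5.14  2.68] [0.79 0.02 0.02] 20.50917900118746 [ 0.04441907 -0.23477912]
fin 17 -232.3 -232.2
bar front 25 -225.6 -225.4
ptr 11 -232.3 -230.9
```

Request:
move_arm --pt "-6 0 0 0 24" --pt "-12 0 0 0 24" --pt "-18 0 0 0 24" --pt "-22 0 0 0 24" --pt "-26 0 0 0 24" --pt "-30 0 0 0 24" --pt "-34 0 0 0 24" --pt "-34 0 0 0 24"

```text
time: 14.75
tool_pos: [0.5809, -0.1737, 0.0502]
tcp_rot: [3.134, 0.212, 0.004]
wrist_force: [4.8, 5.6, -0.6]
width: 0.242
```

```bash
python3 - <<'E'
from chk import *
chk(11)
E
```

```text
[ 0.58086884 -0.17367663  0.05024024] 14.75 [ 4.77  5.58 -0.61] [ 0.86 -0.61  0.07] 20.610839442538353 [ 0.01145797 -0.23482781]
fin 16 -233.0 -232.4
bar front 25 -225.8 -225.3
ptr 12 -230.2 -230.2
```

View pics/s11.png

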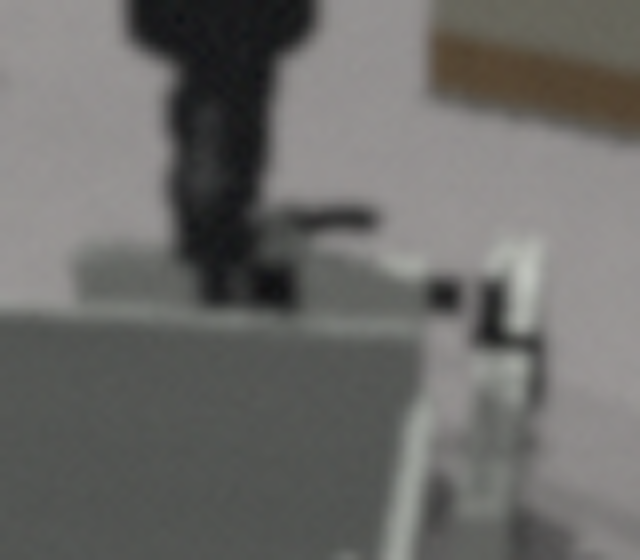

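Request:
move_arm --pt "-4 0 0 0 24" --pt "-8 0 0 0 24" --pt "-12 0 0 0 24" --pt "-16 0 0 0 24" --pt "-19 0 0 0 24" --pt "-22 0 0 0 24" --pt "-22 0 0 0 24"

```text
time: 15.5
tool_pos: [0.5593, -0.1767, 0.0503]
tcp_rot: [3.134, 0.212, 0.005]
wrist_force: [4.3, 5.4, -0.7]
width: 0.244
```

```bash
python3 - <<'E'
from chk import *
chk(12)
E
```

```text
[ 0.55932637 -0.17670496  0.05034305] 15.5 [ 4.31  5.4  -0.72] [ 0.94 -0.58  0.01] 20.71639086586435 [-0.01029617 -0.23490742]
fin 18 -232.0 -232.1
bar front 28 -225.9 -225.7
ptr 13 -231.2 -231.5
```

View pics/s12.png

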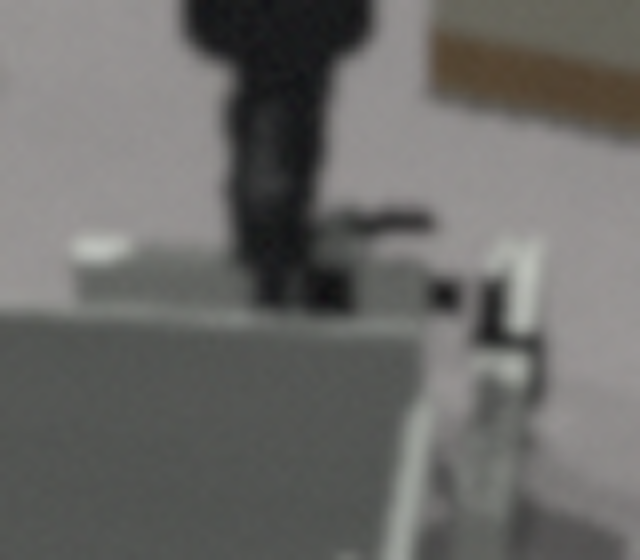

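Request:
move_arm --pt "-2 0 0 0 24" --pt "-4 0 0 0 24" --pt "-5 0 0 0 24" --pt "-5 0 0 0 24" --pt "-5 0 0 0 24"

```text
time: 16.05
tool_pos: [0.5565, -0.1773, 0.0504]
tcp_rot: [3.134, 0.212, 0.011]
wrist_force: [10.2, 6.6, -6.3]
width: 0.241
```

```bash
python3 - <<'E'
from chk import *
chk(13)
E
```

```text
[ 0.55648677 -0.17727982  0.05043211] 16.05 [10.21  6.61 -6.27] [ 1.04 -1.46  0.03] 20.52668348301965 [-0.01318749 -0.23509198]
fin 17 -233.8 -233.0
bar front 24 -226.0 -226.2
ptr 10 -230.8 -231.0
```

Request:
move_arm --pt "-2 0 0 0 24" --pt "-2 0 0 0 24" --pt "-2 0 0 0 24" --pt "-2 0 0 0 24" --pt "-2 0 0 0 24"

```text
time: 16.6
tool_pos: [0.5565, -0.1775, 0.0506]
tcp_rot: [3.133, 0.211, 0.017]
wrist_force: [15.9, 7.5, -11.1]
width: 0.236
```

```bash
python3 - <<'E'
from chk import *
chk(14)
c=bot.read_camera("top"); np.savez("top14.npz",**c); crop(c,165,365,140,260,4,"t14.png")
s=load("side14"); crop(s,180,360,130,330,3,"s14b.png")
E
```

```text
[ 0.55649685 -0.17753954  0.05057437] 16.6 [ 15.89   7.49 -11.11] [ 1.17 -2.34  0.06] 20.025230224487117 [-0.01321272 -0.23535066]
fin 17 -233.5 -233.3
bar front 27 -226.0 -225.9
ptr 11 -229.0 -229.5
```

View pics/s14.png

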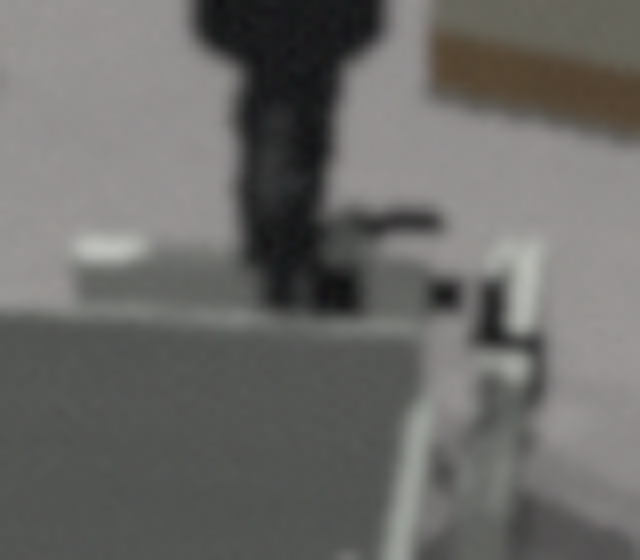

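View pics/t14.png

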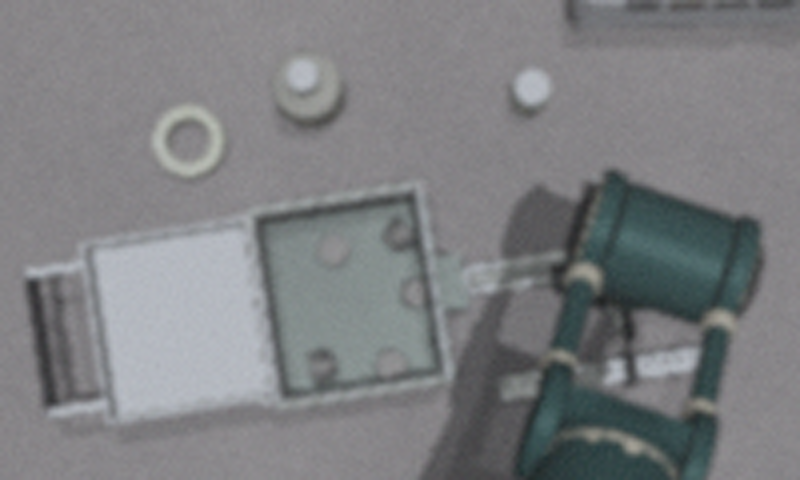

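View pics/s14b.png

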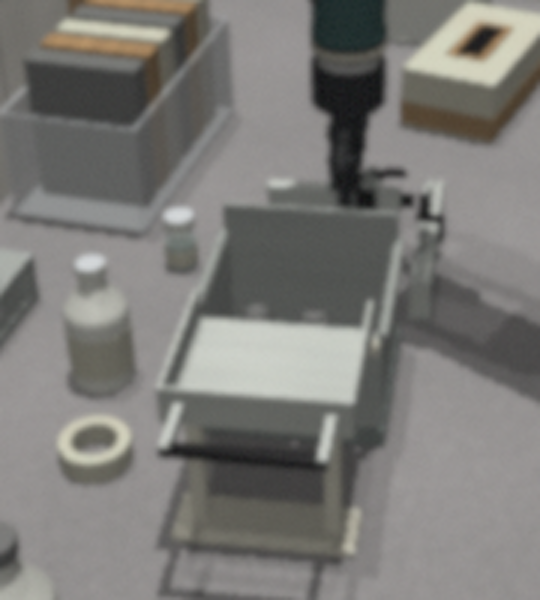

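```bash
python3 - <<'E'
from h import *
c=load("side14")
for x in (-.025,-.045,-.07): print(x,((proj(c,np.array([*w(x,-.2315+.021 if x>-.07 else -.225),.07]))-[260,160]+.5)*8).round(0))
t=load("top14"); g=t["pixels"]; 
# clip now visible with pointer? crop near
crop(t,300,350,210,245,14,"t14b.png")
v,u=np.mgrid[0:420,0:560]; P=cast(c,u,v,d=c["depth"]); f=fe(P);np.set_printoptions(linewidth=200)
print((f[193:198,292:316,0]*1000).astype(int)); print((f[193:198,292:316,1]*1000).astype(int)); print(c["pixels"].mean(2)[193:198,292:316].astype(int))
E
```

```text
-0.025 [311. 313.]
-0.045 [363. 316.]
-0.07 [431. 301.]
[[ -4  -7 -11 -14 -17 -23 -23 -26 -29 -32 -36 -39 -41 -44 -47 -50 -52 -56 -59 -62 -65 -67 -60 -63]
 [ -3  -7 -10 -14 -17 -20 -24 -26 -29 -32 -36 -39 -42 -44 -46 -49 -53 -55 -59 -62 -65 -68 -71 -74]
 [ -4  -8 -10 -14 -17 -19 -23 -26 -30 -32 -35 -39 -41 -43 -47 -49 -52 -56 -59 -62 -65 -68 -71 -74]
 [ -4  -7 -11 -14 -17 -19 -23 -27 -29 -32 -35 -39 -42 -43 -46 -49 -53 -55 -59 -62 -65 -68 -71 -74]
 [ -3  -7 -10 -13 -17 -19 -23 -26 -29 -33 -36 -39 -41 -43 -47 -50 -52 -56 -60 -62 -65 -68 -71 -74]]
[[-216 -213 -209 -206 -210 -190 -214 -210 -213 -212 -210 -211 -217 -216 -224 -225 -227 -227 -227 -227 -229 -240 -362 -362]
 [-221 -214 -216 -213 -210 -215 -205 -213 -210 -214 -211 -210 -210 -215 -227 -228 -227 -229 -228 -221 -225 -232 -232 -229]
 [-215 -209 -214 -211 -212 -219 -211 -212 -208 -214 -214 -211 -214 -227 -223 -227 -229 -225 -223 -229 -225 -231 -231 -228]
 [-216 -212 -211 -210 -209 -216 -214 -207 -212 -216 -213 -211 -210 -225 -227 -228 -222 -233 -228 -228 -223 -229 -229 -232]
 [-218 -211 -213 -213 -212 -218 -213 -211 -211 -209 -210 -209 -214 -232 -224 -222 -228 -224 -219 -226 -228 -228 -228 -229]]
[[ 50  39  29  26  28  34  33  30  37  45  49  53  61  77  88  98  99  99 100 102 105 115 126 133]
 [ 63  43  32  26  35  41  36  30  26  27  33  37  51  71  87  95  97  95  97  96  95  95 100 103]
 [ 67  49  35  28  37  47  43  32  21  20  18  23  46  69  86  94  96  96  96  95  92  78  66  64]
 [ 68  48  32  31  39  47  45  31  21  22  21  23  44  65  86  95  97  97  98  96  90  70  46  35]
 [ 73  53  37  34  40  49  47  34  23  25  21  26  41  68  86  94  98  97  99  97  89  72  49  37]]
```

View pics/t14b.png

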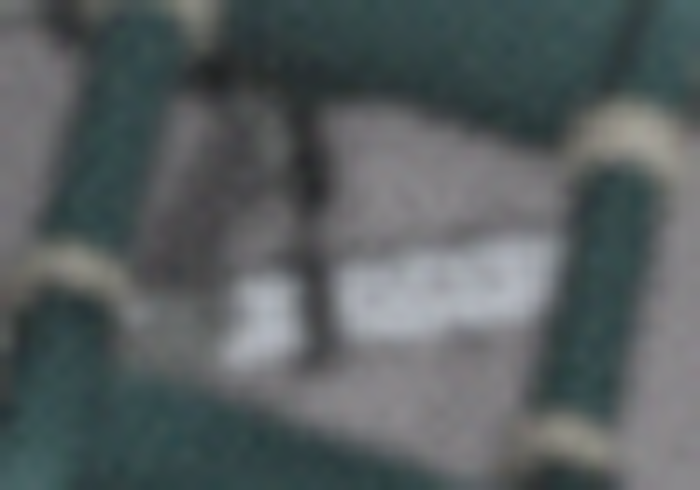

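```bash
python3 - <<'E'
from h import *
t=load("top14"); g=t["pixels"].mean(2).astype(int); np.set_printoptions(linewidth=200)
print(g[214:240,314:334])
v,u=np.mgrid[214:240,0:560]
for r in range(214,239):
    lo,hi=(318,329)
    uu=np.arange(lo,hi); wt=np.clip(105-g[r,lo:hi],0,None).astype(float)
    if wt.sum()>20:
        uc=(uu*wt).sum()/wt.sum()
        print(r,round(uc,2),*[ (fe(cast(t,uc,r,z=z))*1000).round(1) for z in (.0675,.074,.045)])
E
```

```text
[[ 47  42  43  49  46  54  45  52  48  53  57  53  53  58  60  59  60  59  61  70]
 [ 43  35  43  50  45  46  45  45  45  47  48  50  54  54  53  57  55  58  60  61]
 [ 57  48  54  63  57  58  48  48  47  49  49  52  58  56  55  55  52  58  56  58]
 [ 79  67  69  77  75  67  57  47  54  70  75  81  84  85  79  72  62  59  55  54]
 [ 97  80  70  76  78  85  62  48  61  88 101 110 108 112 110 101  85  76  71  62]
 [ 95  84  74  69  82  88  73  51  62  90 108 115 120 122 122 118 113 109 103  83]
 [ 86  77  71  71  81  93  80  53  56  80 106 112 121 123 122 125 125 123 117 114]
 [ 82  75  69  69  78  89  73  45  49  72 102 118 127 131 130 127 128 124 126 126]
 [ 78  71  72  78  77  78  66  51  47  71 102 122 131 133 133 132 130 129 130 130]
 [ 74  71  70  73  74  78  69  55  43  69 101 119 128 135 130 134 135 129 133 127]
 [ 70  74  78  75  85  94  83  62  54  79 107 116 127 135 130 127 136 132 135 126]
 [ 75  71  80  90  95  99  98  72  73  96 109 118 129 130 133 129 130 132 125 123]
 [ 71  72  87  97 104 107  98  81  83 102 115 121 124 126 124 121 123 119 110 106]
 [ 69  77  94 106 111
[... 1709 characters left out ...]
 321.01 [ -76.5 -230.1] [ -76.4 -229.5] [ -76.6 -232.3]
226 321.32 [ -80.1 -230.6] [ -80. -230.] [ -80.2 -232.8]
227 321.39 [ -83.5 -230.3] [ -83.5 -229.6] [ -83.7 -232.5]
228 321.17 [ -86.8 -229. ] [ -86.8 -228.3] [ -87.1 -231.1]
229 321.72 [ -90.6 -230.3] [ -90.5 -229.7] [ -90.9 -232.5]
230 322.11 [ -94.2 -231.1] [ -94.1 -230.4] [ -94.5 -233.3]
231 322.24 [ -97.7 -230.9] [ -97.6 -230.3] [ -98.1 -233.1]
232 322.32 [-101.2 -230.7] [-101. -230.] [-101.6 -232.9]
233 322.44 [-104.6 -230.5] [-104.5 -229.9] [-105.1 -232.7]
234 322.54 [-108.1 -230.3] [-108.  -229.7] [-108.6 -232.5]
235 322.29 [-111.4 -228.9] [-111.2 -228.3] [-112.  -231.1]
236 321.73 [-114.5 -226.4] [-114.3 -225.8] [-115.1 -228.6]
```

```bash
python3 - <<'E'
from h import *
s=bot.read_state(); print(s["time"],s["wrist_force"],fe(s["tool_pos"]))
print(bot.finish_job())
E
```

```text
16.7 [16.67727891  8.35472557 -9.4557715 ] [-0.01321149 -0.2353436 ]
the job is handed in; nothing more can be done
None
```

I filled the feeder, set the leg at the mark and closed the cam, then handed the job in at 16.7 s with the leg still held. `finish_job` gives no verdict, so the results below are from my own last checks.

- **Tray and caps:** I gripped the tray handle, tipped the tray to about 1.34 rad and lowered it with the handle still gripped. The top view then showed all five caps in the hopper. The tray looked level and empty.
- **Leg:** I straddled the crossbar with the fingers and pulled the leg out about 75 mm. In the last pictures the pointer was within about 2 mm of the clip. Before that, the two cameras disagreed: the top view showed it on the mark, while the side view showed it 3–4 mm short. I pulled 1.7 mm further to split the difference. The limit is 6 mm.
- **Cam lever:** I slid the fingers along the bar until the lever stopped moving. An extra 2 mm of command only raised the push from 10 N to 16 N. The side view puts the lever at about 38.5–40 of its 40 mm.
- **Hold:** The leg is held by the finger on the hopper side, against about 5 N of spring force. The fingers are not clamped on the bar.
- **Force reading:** The wrist force showed about 10 N downward while pushing at the stop. I did not find the cause, but it is well under the limits.
- **Bystanders:** Those I could see in the last pictures had not moved. I only judged this by eye.

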